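# Spin-check the dust blower's impeller

## Task

The dust blower on the luthier's bench has its intake cover off. Flick its impeller by hand so that it spins freely by itself with nothing touching it, taking it through at least one full turn in one direction (several flicks are fine), then keep clear until it has run down and stands still. Leave the smaller spare impeller that lies loose on the bench where it is.

Things in the scene. Friction and masses are not known exactly. Their poses are not given: they have to be found in the camera images.
- impeller_hub (a point): Hub of the blower's bare aluminium impeller, on its vertical axis, half-way up the blades, 109 mm above the bench; turns with it. Four flat upright radial blades, 4 mm thick, lie along this point's +x, +y, -x, -y, out to 85 mm from the axis, 84 to 134 mm above the bench, on a flat 176 mm disc. Hub 44 mm across, top 133 mm. A 6 mm high dark weight sits on the disc midway between the +x and +y blades
- impeller (a joint): Impeller's angle in its fixed, round, shallow grey housing (250 mm across, rim 92 mm above the bench: blades stand 42 mm proud; square spout at one side to 190 mm from the axis, top 90 mm). Rad, grows anticlockwise seen from above, no stops, starts within -0.5 to 0.5. Turns very easily: let go at 2 to 3 rad/s it coasts on about a third of a turn or more and stops by itself within 5 s
- spare_center (a point): A bystander: the smaller spare impeller, lying loose directly on the bench with no housing, bare aluminium, 116 mm across and 34 mm high, four blades; this point is on its axis 17 mm above the bench. It may lie to the left or right of the blower

How it is judged:
By the outcome, as a careful person would: the job done as asked, in the order asked, and still so for the second after the job is handed in, with the robot touching nothing.
It also fails if it takes over 40 s, if anything falls off the work surface, if the arm or the gripper's body presses on something with over 40 N, if the wrist force passes 120 N, or if a joint passes its speed limit or range.

## Robot

A 6-joint arm with a two-finger parallel gripper is mounted at the origin on the work surface. World frame = base frame: x ahead of the robot, y to its left, z up, the work surface at z = 0. Lengths are in mm, angles in rad, forces in N, time in s.
With the tool pointing down it reaches from about 400 to 925 mm from the base axis. Payload 12.5 kg.
Tool frame: the origin (TCP) lies at the very end of the fingers, on their centre line; the grasp point (between the pads) lies 19 mm behind it (env.grasp_offset is the distance from the TCP to the grasp point, in mm); z points along the fingers, y is the direction in which the jaws open and shut (so a half turn about z gives the same grasp; the last joint's range is limited). The gripper opens to 95 mm and grips with 3 to 60 N. Pads are 20 mm wide; open, the fingers measure 119 mm over their backs; the gripper's body (75 mm by 180 mm) begins 59 mm behind the grasp point.
Start: joints at [1.174, 0.491, 1.559, -0, 1.092, -0.106], TCP at [179.182, 598.783, 214.661] pointing down, gripper open.
Joint ranges: [-3.1, 3.1], [-0.84, 2.19], [0.05, 2.79], [-1.13, 4.28], [0.06, 2.93], [-2.69, 2.69]. Speed limits (rad/s): [2.22, 2.22, 2.79, 3.14, 3.14, 3.14].

## Interface

Orientations are given as [roll, pitch, yaw] about the fixed x, y, z axes, in that order (R = Rz(yaw) Ry(pitch) Rx(roll)).
In Python, from cell import env gives the robot as it stands. The module is installed in compiled form; this text tells all that it offers.
- The arm moves only by the shell command python3 -m pendant 'ROWS'. ROWS is JSON, one flat list of numbers, 5 for each row, row after row: the shift along the tool's x, y, z as a fraction of full scale, then the turn about the tool's z as a fraction of full scale, then the gripper's target within -1 to 1 (shut at 1, half-way at 0, fully open at -1). In form: [x, y, z, turn, grip, x, y, z, turn, grip, ...]. A call has 1 to 10 rows; each row shifts and turns the commanded pose from where the row before left it, along the tool's axes as they then stand; what a row does not reach is not made up. Full scale, the value 1, is 0.4 m for a shift and 180 degrees for a turn. A row lasts 1/8 s, in which the tool goes at most 62.5 mm and 10.7 degrees, less where a joint would pass 70% of its speed; a pose out of reach is approached as far as the arm can. A call with a number of a shift or a turn outside -1 to 1 is refused whole. A call with a gripper value outside its range is refused whole. The fingers move at their own pace and stop on an object; the grip force is fixed at half the most. Time passes only in rows, so rows that do not move let the fingers close. It gives the time, the measured TCP pose, the force and the opening at its end, in the units of the state.
- env.state(): the state, without advancing time (a new reading comes with each control period).
- env.read_camera(name): name is "scene" or "top"; returns the picture (480x640x3 uint8, red, green, blue); there is no depth.
- env.camera_model(name): a dict with "fx", "fy", "cx", "cy" (pixels), "view" (4x4, takes a point from world to camera coordinates). Camera axes: x right, y down, z forward; pixel columns grow to the right and rows downward; lengths in mm; the calibration is good to about 2 mm. A picture is of the moment at which its call begins. camera_model takes no time and is no camera call.
- env.job_done(): hands the job in, once; it reports no verdict.
Trained networks look in the newest picture that a camera, given by its name, has taken for a name from the list of things; names that differ only in an ending like _2 or _b are one class to them, and where a whole thing is asked for, a point or a joint stands for the part that bears it (a point fixed in the world has none). Each returns a list of dicts, best first, with "confidence" (0 to 1); they miss things now and then, are a little off and sometimes report something else, mostly with a low value. They report only what shows in the picture. A call takes as long as a camera call.
- env.masks_of(thing, camera): "region" (480x640 bool, what is visible of it).
- env.landmark_of(thing, camera): "xyz" ([x, y, z] in mm, in world coordinates, good to about 4 mm: a listed point, or the origin of a listed thing).
The state is a dict: "t": time; "joints": joint angles; "qvel": joint speeds; "tau": joint torques, N m; "eef_pos": TCP position; "tcp_rot": TCP orientation; "ft_force": force on the tool from outside, world axes, zero at the start; "moment": the same for the moment, N m; "opening": opening from 0.0 (shut) to 1.0 (fully open).
Only numpy, scipy, OpenCV 4.12 (cv2) and the standard library are available. Lean on these libraries where they do the work, as an engineer would, in place of code of your own. Each camera call takes 0.05 s, during which the arm holds its last target.

## Working session

There is one attempt and no reset: what is moved stays moved. The work goes in short steps, Python scripts to look and compute and a shell command to move; the robot and the scene stay as the last step left them, time stands still between calls to the robot, and variables do not carry over. Pictures are saved under pics/ and viewed, and the job is handed in when it is done.

```bash
mkdir -p pics; python3 - <<'E'
from cell import env
import cv2
s=env.state();print(s)
for c in("scene","top"):
    im=env.read_camera(c);cv2.imwrite(f"pics/{c}0.png",im[:,:,::-1].copy())
    for n in("impeller_hub","spare_center"):
        for d in env.landmark_of(n,c)[:3]:print(c,n,d)
E
```

```text
{'t': 0.0, 'joints': array([ 1.17443250e+00,  4.91546208e-01,  1.55943768e+00, -2.12788788e-05,
        1.09167443e+00, -1.05580510e-01]), 'qvel': array([-2.36979608e-04, -2.01114454e-05,  1.37737778e-03,  1.23898368e-03,
       -4.89939147e-04, -7.07749258e-04]), 'tau': array([-1.72780328e-03, -6.12644577e+01, -2.58184826e+01,  6.91753719e-02,
        4.81513655e-02, -1.19894776e-04]), 'eef_pos': array([179.0706331 , 598.55551183, 214.0740911 ]), 'tcp_rot': array([-3.14053094e+00, -9.35365799e-05,  2.85081911e+00]), 'ft_force': array([-0.23143616, -1.60859436,  0.573548  ]), 'moment': array([ 0.07755547,  0.06076381, -0.00614181]), 'opening': 0.996498898452763}
scene impeller_hub {'xyz': [549.5, 157.2, 110.3], 'confidence': 0.98}
scene spare_center {'xyz': [507.9, -232.1, 19.0], 'confidence': 0.63}
top impeller_hub {'xyz': [546.1, 153.7, 110.3], 'confidence': 0.64}
top spare_center {'xyz': [510.5, -230.4, 21.4], 'confidence': 0.93}
```

View pics/top0.png

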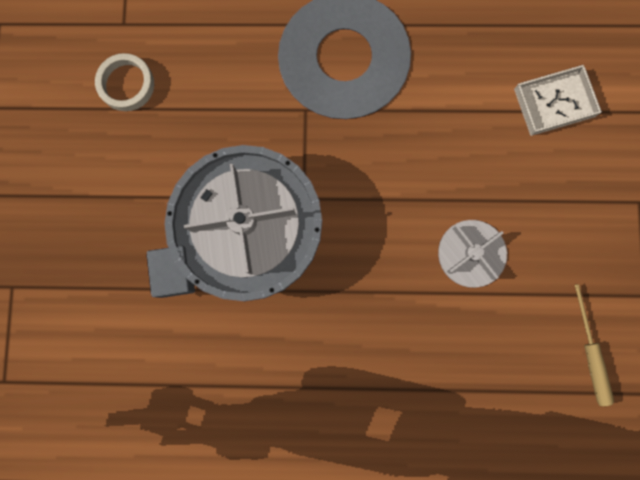

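View pics/scene0.png

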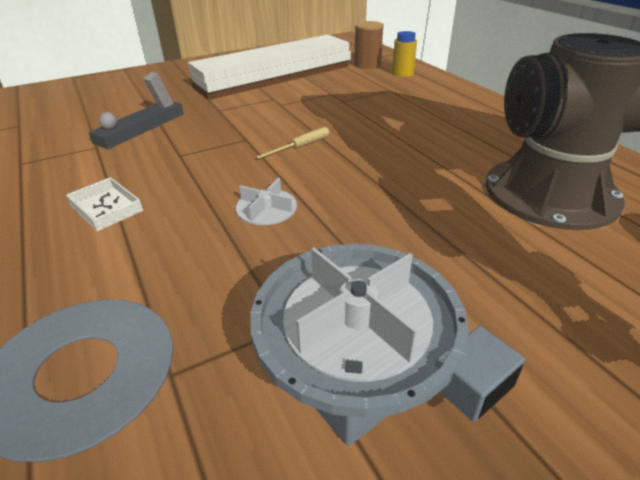

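```bash
cat > h.py <<'E'
from cell import env
import numpy as np,cv2
def proj(c,p):
    m=env.camera_model(c);q=m['view']@np.r_[np.asarray(p,float),1]
    return m['fx']*q[0]/q[2]+m['cx'],m['fy']*q[1]/q[2]+m['cy']
def unproj(c,u,v,z):
    m=env.camera_model(c);V=np.array(m['view']);R=V[:3,:3];o=-R.T@V[:3,3]
    d=R.T@np.array([(u-m['cx'])/m['fx'],(v-m['cy'])/m['fy'],1]);return o+d*(z-o[2])/d[2]
E
python3 -c "
from h import *
for c in('top','scene'):
  print(c,proj(c,[548,155,134]),proj(c,[648,155,134]),proj(c,[548,255,134]))
im=cv2.imread('pics/top0.png');u,v=map(int,proj('top',[548,155,134]))
a=im[max(0,v-90):v+90,max(0,u-90):u+90];print(max(0,u-90),max(0,v-90));cv2.imwrite('pics/crop0.png',cv2.resize(a,None,fx=3,fy=3))
"
```

```text
top (np.float64(238.5019005879305), np.float64(216.24401627433912)) (np.float64(240.69788317424744), np.float64(152.60053132882612)) (np.float64(173.51623782008048), np.float64(215.50210109196516))
scene (np.float64(357.7025145359998), np.float64(285.7941590103002)) (np.float64(275.4515074319538), np.float64(318.56922496695313)) (np.float64(412.6696393661419), np.float64(349.4045498541775))
148 126
```

The top view shows the hub at (240,217) with blade tips at (235,166), (186,227), (250,272) and (297,211). The weight is at (208,195), up-left, so the joint angle is small and positive. The spare is at (473,253), far off to the right. Next I'll close the gripper and travel to a point above the sector between the +x and +y blades, ready for clockwise flicks of the +x blade.

```bash
python3 -c "
from h import *
h=unproj('top',240,217,133);print(h)
for p in((235,166),(186,227),(250,272),(297,211)):
  q=unproj('top',*p,134);d=q-h;print(q[:2],np.hypot(*d[:2]),np.degrees(np.arctan2(d[1],d[0])))
"
python3 -m pendant '[-0.133,-0.065,0,0,1,-0.133,-0.065,0,0,1,-0.133,-0.065,0,0,1,-0.133,-0.065,0,0,1,-0.133,-0.065,0,0,1,-0.133,-0.065,0,0,1,-0.133,-0.065,0,0,1,-0.133,-0.065,0,0,1,-0.133,-0.065,0,0,1,-0.133,-0.065,0,0,1]'
```

```text
[547.01862361 152.82375125 133.        ]
[626.62488791 163.12508631] 80.27001195111403 7.373304761238068
[530.42945911 234.9323645 ] 83.76768320042572 101.42223609783969
[463.04163942 134.6858728 ] 85.91342449484928 -167.8121165339543
[557.1383836   65.67230834] 87.7370135346603 -83.37665025481223
t: 1.55
eef_pos: [615.6, 195.6, 214.7]
tcp_rot: [3.141, 0.0, 2.851]
ft_force: [0.6, 0.3, 0.7]
opening: 0.025
```

```bash
python3 -m pendant '[0,0,0.13,0,1,0,0,0.13,0,1,0,0,0,0,1]'
```

```text
t: 1.92
eef_pos: [612.7, 196.6, 107.5]
tcp_rot: [-3.138, -0.006, 2.85]
ft_force: [0.6, 0.1, 1.0]
opening: 0.004
```

```bash
python3 -m pendant '[0,-0.1,0,0,1,0,-0.1,0,0,1,0,-0.03,-0.15,0,1,0,0,-0.15,0,1]'; python3 - <<'E'
from h import *
for c in("scene","top"):
    cv2.imwrite(f"pics/{c}1.png",env.read_camera(c)[:,:,::-1].copy())
print(env.state()['t'])
a=np.hstack([cv2.imread('pics/scene1.png')[200:480,200:580],cv2.imread('pics/top1.png')[80:360,100:480]]);cv2.imwrite('pics/both1.png',a)
E
```

```text
t: 2.42
eef_pos: [587.9, 108.2, 234.8]
tcp_rot: [3.141, 0.002, 2.85]
ft_force: [0.7, 0.3, 0.3]
opening: 0.004
2.525
```

View pics/both1.png

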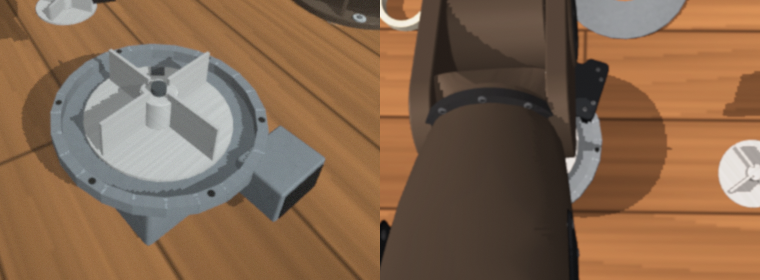

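The scene crop shows the tool clear. The weight is now behind the hub at crop (158,72), so the impeller is spinning fast. I'll track it from the scene camera.

```bash
cat >> h.py <<'E'
H=np.array([547,154.5])
def rect(im,z=134,s=2,r=95):
    n=2*r//s*2
    # output pixel: up=+x, left=+y, 1 mm/px
    pts=[];dst=[]
    for dx,dy in((r,r),(r,-r),(-r,-r),(-r,r)):
        pts.append(proj('scene',[H[0]+dx,H[1]+dy,z]));dst.append((r-dy,r-dx))
    M=cv2.getPerspectiveTransform(np.float32(pts),np.float32(dst));return cv2.warpPerspective(im,M,(2*r,2*r))
E
python3 - <<'E'
from h import *
R=[];T=[]
for i in range(24):
    T.append(env.state()['t']);im=env.read_camera('scene')[:,:,::-1].copy();R.append(rect(im,88))
g=np.vstack([np.hstack(R[i:i+4]) for i in (0,4,8)]);cv2.imwrite('pics/track1.png',g)
g=np.vstack([np.hstack(R[i:i+4]) for i in (12,16,20)]);cv2.imwrite('pics/track2.png',g)
np.save('tr1.npy',np.array(R));print(T[0],T[-1])
E
```

```text
2.525 3.675
```

View pics/track1.png

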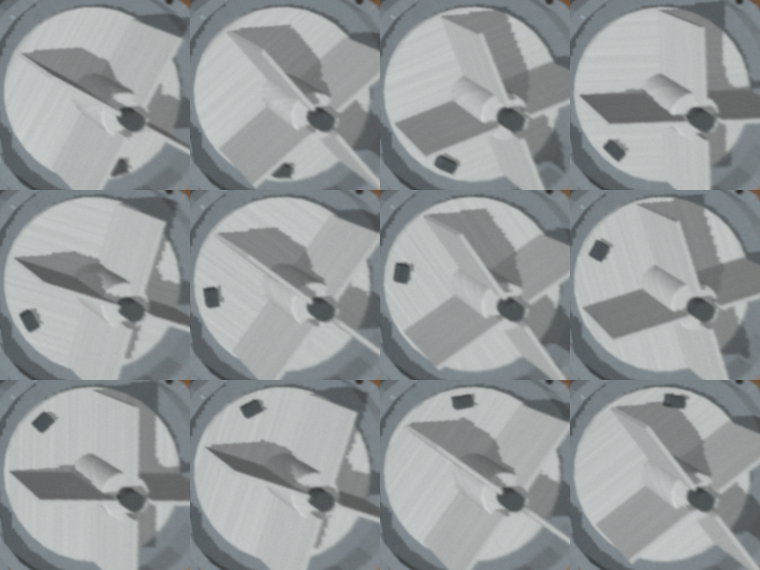

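View pics/track2.png

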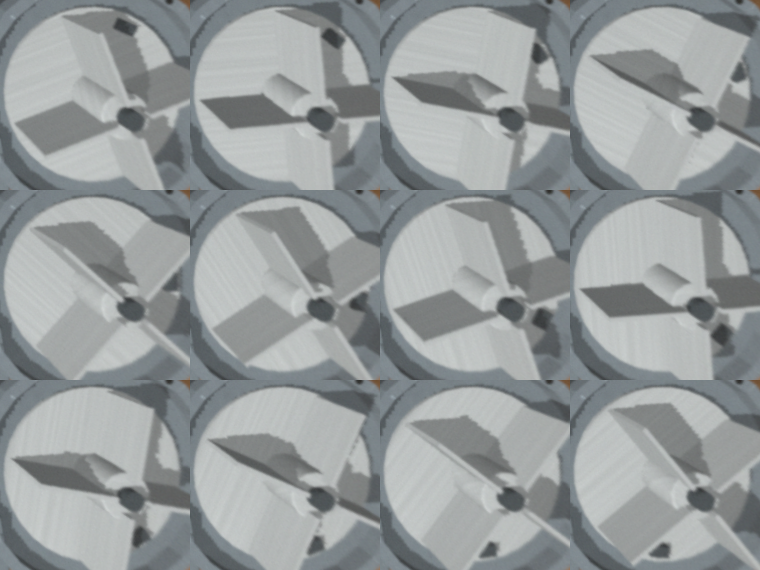

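In the unwarped frames (up = +x, left = +y) the weight goes from bottom to left to top to right and back to the bottom. That is a clockwise free turn of more than 360° in 1.15 s, with the tool well above it. I'll wait for it to run down.

```bash
for i in 1 2 3 4 5; do python3 -m pendant '[0,0,0,0,1,0,0,0,0,1,0,0,0,0,1,0,0,0,0,1,0,0,0,0,1,0,0,0,0,1,0,0,0,0,1,0,0,0,0,1,0,0,0,0,1,0,0,0,0,1]' | head -1
python3 - <<E
from h import *
im=env.read_camera('scene')[:,:,::-1].copy();cv2.imwrite('pics/w$i.png',rect(im,88));cv2.imwrite('pics/full$i.png',im)
E
done
python3 -c "
import cv2,numpy as np
w=[cv2.imread(f'pics/w{i}.png') for i in range(1,6)]
for a,b in zip(w,w[1:]):print(cv2.absdiff(a,b).mean())
cv2.imwrite('pics/wall.png',np.hstack(w)[:,:, :][:, :800] if 0 else cv2.resize(np.hstack(w),(800,160)))"
```

```text
t: 4.97
t: 6.28
t: 7.58
t: 8.88
t: 10.18
9.840738688827331
1.905697137580794
1.1480517082179131
1.1609510618651893
```

View pics/wall.png

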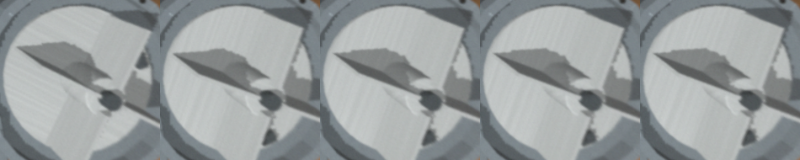

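The last four frames, from 6.3 s to 10.2 s, match down to image noise, with the weight fixed at the lower right of the hub. I'll check once more that it isn't creeping and that the spare hasn't moved, then hand in.

```bash
python3 -m pendant '[0,0,0,0,1,0,0,0,0,1,0,0,0,0,1,0,0,0,0,1,0,0,0,0,1,0,0,0,0,1,0,0,0,0,1,0,0,0,0,1,0,0,0,0,1,0,0,0,0,1]'
python3 - <<E
from h import *
im=env.read_camera('scene')[:,:,::-1].copy()
for k in(3,4,5):print(k,cv2.absdiff(rect(im,88),cv2.imread(f'pics/w{k}.png')).mean())
w=rect(im,88)
for k in(3,4,5):
    print(cv2.phaseCorrelate(np.float32(w[120:180,90:150].mean(2)),np.float32(cv2.imread(f'pics/w{k}.png')[120:180,90:150].mean(2))))
env.read_camera('top');print(env.landmark_of('spare_center','scene'),env.landmark_of('spare_center','top'))
a=cv2.imread('pics/scene0.png')
print(cv2.absdiff(a,im)[170:225,230:305].mean())
E
```

```text
t: 11.48
eef_pos: [587.9, 109.0, 230.7]
tcp_rot: [3.141, 0.0, 2.851]
ft_force: [0.3, 0.5, -0.2]
opening: 0.008
3 1.1518282548476455
4 1.1611542012927054
5 1.1471652816251154
((0.09392908673627431, -0.03884894347046952), 1.0196132548650105)
((0.05733532404441988, 0.035176416862750415), 1.0098275078667536)
((0.007271983191671438, 0.016886077189852244), 1.0288400385114882)
[{'xyz': [511.1, -231.5, 20.2], 'confidence': 0.62}] [{'xyz': [511.7, -229.8, 20.3], 'confidence': 0.88}]
15.79668686868687
```

```bash
python3 -c "
from cell import env
print(env.job_done(), env.state()['t'])"
```

```text
the job is handed in; nothing more can be done
the job is handed in; nothing more can be done
```

The impeller spun freely through more than one full turn clockwise (seen from above) after a single flick with the closed fingers. The fingers pushed the +x blade and lifted straight out. Tracking the weight in the scene camera from 2.5 s to 3.7 s showed the full turn, with the tool about 100 mm above the blades.

- **Run-down:** I kept clear until it stopped. Pictures from 7.6 s to 11.5 s differ only by image noise, with the weight shifted by less than 0.1 mm. The tool stayed at about z = 231 mm with no contact force.
- **Spare impeller:** the networks put it at about (511, -231) mm, within 4 mm of the first reading, so it has not moved as far as they can tell. A direct picture comparison around it did show a difference (mean 15.8 grey levels). I put this down to the arm's shadow but did not check further.
- **Hand-in:** I handed the job in at about 11.6 s; the call gave no verdict.

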